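# Unpin the potting balance and take off the watered pot

## Robot

A 7-joint arm with a two-finger parallel gripper is mounted at the origin on the work surface; the furniture and walls round the work are solid. World frame = base frame: x ahead of the robot, y to its left, z up, the work surface at z = 0. Lengths are in m, angles in rad, forces in N, time in s.
With the tool pointing down it reaches from about 0.4 to 0.85 m from the base axis. Payload 4.4 kg.
Tool frame: the origin (TCP) lies between the finger pads; the fingertips stand 8 mm ahead of it and the grasp point (between the pads) lies 11 mm behind it; z points along the fingers, y is the line along which they close (so a half turn about z gives the same grasp; the last joint's range is limited). The gripper opens to 94 mm and grips with 3 to 60 N. Pads are 16 mm wide; open, the fingers measure 119 mm over their backs; the gripper's body (75 mm by 177 mm) begins 78 mm behind the grasp point.
Start: joints at [-1.176, 0.628, 0.038, 1.517, -0.027, 0.996, -0.02], TCP at [0.289, 0.582, 0.213] pointing down, gripper open.
Joint ranges: [-3.06, 3.06], [-0.37, 2.12], [-1.25, 1.32], [0.18, 2.47], [-1.1, 4.24], [0.23, 1.98], [-2.94, 2.94]. Speed limits (rad/s): [2.57, 2.57, 3.14, 3.14, 3.14, 3.14, 3.14].

## Interface

Orientations are given as a unit quaternion [x, y, z, w].
In Python, from cell import observe, viewer, robot gives the robot as it stands.
- The arm moves only by the tool play_rows, never from a script. Its argument "moves" is a list that holds one entry, the list of rows, each a list of 5 numbers: the opening, from 0 (shut) to 1 (fully open), then the shift along the tool's x, y, z in mm, then the turn about the tool's z in degrees. In form: [[[claw, x, y, z, spin], ...]]. A call has 1 to 5 rows; each row is the pose to reach, as a shift and turn from the pose commanded when the call began, along the tool's axes at that moment; what a row does not reach only later rows make up. A row lasts 1/12 s, in which the tool goes at most 41.7 mm and 7.16 degrees, less where a joint would pass 70% of its speed; a pose out of reach is approached as far as the arm can. A call with a gripper value outside its range is refused whole. The fingers move at their own pace and stop on an object; "grip_force" is the grip in N (left out, the last holds). Time passes only in rows, so rows that repeat a pose let the fingers close. It gives the time, the measured TCP pose, the force, the opening and the grip force at its end, in the units of the state.
- observe(): the state, without advancing time (a new reading comes with each control period).
- viewer.get_image(name): name is "side" or "top"; returns a dict with "image" (480x640x3 uint8, red, green, blue), "range_z" (480x640 float32, m along the optical axis (not along the pixel's ray), 0 where there is no reading), "K" (3x3 intrinsics, pixels), "R" (3x3) and "t" (3): a world point X has camera coordinates R X + t. Camera axes: x right, y down, z forward; pixel columns grow to the right and rows downward; lengths in m; the calibration is good to about 2 mm. A picture is of the moment at which its call begins.
- robot.finish_job(): hands the job in; it is judged then, once.
The state is a dict: "time_s": time; "joint_positions": joint angles; "joint_velocities": joint speeds; "effort": joint torques, N m; "position": TCP position; "tool_rot": TCP orientation; "contact_force": force on the tool from outside, world axes, zero at the start; "torque": the same for the moment, N m; "grip_width": opening from 0.0 (shut) to 1.0 (fully open); "grasp_force": force on a finger pad.
Only numpy, scipy, OpenCV 4.12 (cv2) and the standard library are available. Lean on these libraries where they do the work, as an engineer would, in place of code of your own. Each camera call takes 0.05 s, during which the arm holds its last target. There are 200 camera calls.

## Task

The beam of the potting balance is locked by a looped spring clip through its upright drilled pin. With both pots left on their pans, pull the clip straight out of the pin and lay it flat on the bench, clear of the balance and the tray. Then see which pan sinks and stand that heavier pot upright in the black drip tray, leaving the lighter pot on its pan and the other things where they are.

Things in the scene. Friction and masses are not known exactly. Their poses are not given: they have to be found in the camera images.
- balance: Grey steel base of a beam balance, fixed; plate 120 (x) x 300 (y) x 14 mm. Origin under its centre on the bench; x points away from the robot (within 0.3 rad), y left along the beam. The beam pivots 75 mm above the origin. A grey rest block, 93 mm high, x -60 to -26, y -63 to -19 mm, carries the clip. Pin, ears and block stand lower than the pots' rims.
- beam (a joint): Tilt of the balance beam (rad): 0 level, positive with the left (+y) pan up and the right pan down, negative with the left pan down; stops at -0.16 and +0.16. Once the clip is out it tips within about a second to the stop on the heavier pot's side, and after a pot is taken off, to the other side.
- pan_left (a point): Centre of the floor of the left (+y) pan, a steel dish 98 mm wide with a 4 mm rim, fixed on the beam 120 mm from the pivot; its floor is 85 mm up when level, 19 mm lower when sunk. It tilts with the beam. A pot stands on it.
- pan_right (a point): The same for the right (-y) pan.
- pin_hole (a point): Centre of the 9 mm cross hole in the upright 17 mm steel pin, at x 0, y -52 mm on the balance, 97 mm up; pin top 114 mm up. The clip's leg passes along the balance's x through it and through 9 mm holes in two aluminium ears of the beam, before and behind the pin (x up to 18 mm either way), and so locks the beam to within 0.06 rad. It comes out towards the robot, along -x.
- clip_loop (a point): Loose clip: flat hairpin of 7 mm steel wire, 149 mm long, 50 g. Point: centre of its closed loop, mid thickness, 97 mm up. x runs from loop to tip of the straight leg, y across, z up. Loop 57 mm long, 45 mm wide over its straight sides (x -17 to +17 mm): pinch it there across y. It projects over free space, 25 mm or more clear on each side.
- clip: The same clip, origin and axes as clip_loop. Its leg lies at y -11 mm and ends 117 mm from the loop centre, 30 mm past the pin's centre; the other arm lies at y +11 mm, beside the pin. A pull of 55 mm along its -x frees it from pin and ears; rubbing force up to about 6 N.
- clip_tip (a point): Tip of the clip's straight leg, on the wire's axis.
- pot_a_centre (a point): Terracotta pot filled with soil, 60 mm high, 68 mm wide over the rim band at its top, tapering to about 50 mm at the foot; it stands on one of the pans. This point is on its axis, half-way up (30 mm over its foot); z up. The two pots look alike; one weighs about 0.3 kg, the other about 0.17 kg, and only the balance shows which.
- pot_b_centre (a point): The other terracotta pot, of the same size and make, on the other pan.
- tray: Black plastic drip tray, fixed, 160 x 160 mm, walls 16 mm high and 4 mm thick, floor 4 mm thick. Origin under its centre, on the bench; x and y along its sides.
- dropper: Bystander: small amber dropper bottle, 33 mm wide, 102 mm high, standing; origin at its foot.
- tape: Bystander: roll of grey tape lying flat, 100 mm wide, 48 mm high; origin at its foot.
- brush: Bystander: wooden hand brush, 152 mm long along its y, 62 mm wide, 46 mm high, lying on the bench before the balance; origin under its middle.
- pot_a: The first pot; origin at its foot.
- pot_b: The second pot; origin at its foot.
Things that resemble listed ones, but are neither listed nor needed, are in the scene too. What is shaped like the pot_a but pink or turquoise is not meant.

How it is judged:
By the outcome, as a careful person would: the job done as asked, in the order asked, and still so for the second after the job is handed in, with the robot touching nothing.
It also fails if it takes over 54 s, if anything falls off the work surface, if the arm or the gripper's body presses on something with over 40 N, if the wrist force passes 120 N, or if a joint passes its speed limit or range.

## Working session

There is one attempt and no reset: what is moved stays moved. The work goes in short steps, Python scripts to look and compute and a tool call to move; the robot and the scene stay as the last step left them, time stands still between calls to the robot, and variables do not carry over. Pictures are saved under pics/ and viewed, at most 10 in all, crops included, and the job is handed in when it is done.

Besides the shell and the picture viewer there is one more tool, called after "Call:" as name([rows], argument=value, ...), one row to a line, values as JSON. play_rows: Moves the arm, as the interface text tells. Its arguments: {"type":"object","properties":{"moves":{"type":"array"},"grip_force":{"type":"number"}},"required":["moves"]}

```bash
mkdir -p pics
python3 - <<'E'
from cell import observe, viewer, robot
import cv2,numpy as np
for n in("top","side"):
    d=viewer.get_image(n); cv2.imwrite(f"pics/{n}0.png",d["image"][:,:,::-1]); np.savez(f"{n}0.npz",**d)
    print(n,d["K"].tolist(),d["R"].round(3).tolist(),d["t"])
s=observe();print(s["time_s"],s["position"],s["tool_rot"],s["grip_width"])
E
```

```text
top [[569.3417751999236, 0.0, 314.40394602635405], [0.0, 569.3417751999236, 239.48825479365453], [0.0, 0.0, 1.0]] [[0.011, -1.0, 0.017], [-0.994, -0.013, -0.111], [0.111, -0.016, -0.994]] [-0.0532914   0.52615647  1.40949559]
side [[446.8346415672567, 0.0, 317.09582352866636], [0.0, 446.8346415672567, 235.76116878584932], [0.0, 0.0, 1.0]] [[0.998, -0.056, 0.021], [-0.009, -0.48, -0.877], [0.059, 0.876, -0.479]] [-0.50773531  0.05667153  1.11178609]
0.1 [0.28876786 0.58172122 0.21268367] [ 2.28368774e-01  9.73574363e-01 -7.92579660e-04 -1.87315895e-04] 0.9961624237988247
```

View pics/top0.png

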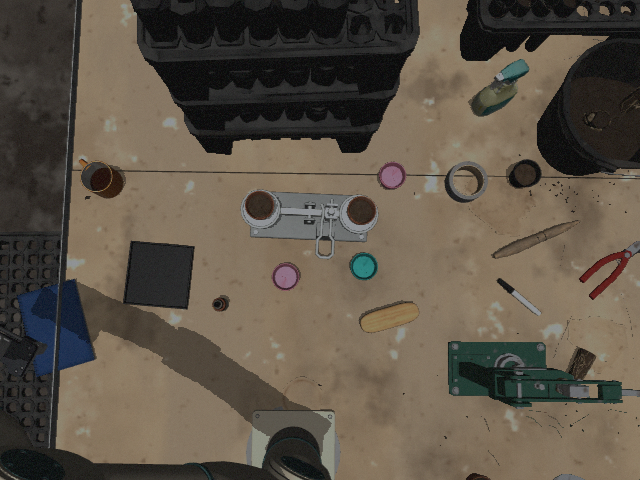

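View pics/side0.png

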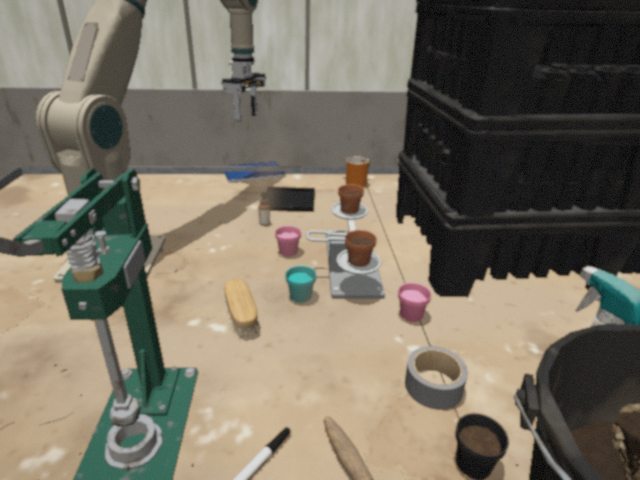

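Top view: the clip loop is at (325,243). The terracotta pots are at (262,206) on the left pan and (360,212) on the right. Lookalikes for them are the pink pots at (391,176) and (286,275), the turquoise pot at (363,265) and the black seedling pot at (524,174). The black tray is at (160,275), and the blue one at (58,325) is a decoy. The tape is at (467,181), the brush at (390,316) and the dropper at (220,303). I'll use the terracotta pots, the black tray and the wire clip, after checking a close crop.

```bash
cat > h.py <<'E'
import numpy as np,cv2
from scipy.spatial.transform import Rotation as Ro
def cloud(d):
    K,R,t,z=d["K"],d["R"],d["t"],d["range_z"]
    v,u=np.indices(z.shape); c=np.stack([(u-K[0,2])/K[0,0]*z,(v-K[1,2])/K[1,1]*z,z],-1)
    return (c-t)@R   # R^T (c-t)
def plane(d,u,v,h):
    K,R,t=d["K"],d["R"],d["t"]; r=R.T@[(u-K[0,2])/K[0,0],(v-K[1,2])/K[1,1],1]; o=-R.T@t
    return o+r*(h-o[2])/r[2]
def proj(d,X):
    c=d["R"]@np.asarray(X)+d["t"]; p=d["K"]@c; return p[:2]/p[2]
def shift(s,target):  # tool-axis mm from the measured pose
    return (Ro.from_quat(s["tool_rot"]).inv().apply(np.asarray(target)-s["position"])*1000).round(1)
E
python3 - <<'E'
from h import *
d=dict(np.load("top0.npz")); P=cloud(d); im=d["image"]
crop=cv2.resize(im[170:280,220:400],None,fx=4.4,fy=4.4,interpolation=cv2.INTER_CUBIC); cv2.imwrite("pics/c0.png",crop[:,:,::-1])
def blob(name,m):
    n,l,st,c=cv2.connectedComponentsWithStats(m.astype(np.uint8))
    for i in range(1,n):
        if st[i,4]>25:
            q=P[l==i]; a=cv2.minAreaRect((q[:,:2]*1000).astype(np.float32)); print(name,c[i].round(0),st[i,4],"med",np.median(q,0).round(3),"rect",np.round(a[0]),np.round(a[1]),round(a[2],1))
z=P[...,2]; sub=np.zeros(z.shape,bool); sub[170:345,100:440]=1
blob("high>.125",sub&(z>.128)&(z<.16))
c=np.zeros_like(sub);c[215:262,305:345]=1
blob("clip",c&(z>.08)&(z<.107))
b=np.zeros_like(sub);b[185:250,240:380]=1
blob("plate",b&(z>.007)&(z<.02))
b=np.zeros_like(sub);b[235:315,115:200]=1
blob("tray",b&(im.max(2)<75))
E
```

```text
high>.125 [259. 204.] 607 med [0.597 0.086 0.135] rect [593.  85.] [66. 66.] 0.7
high>.125 [362. 209.] 183 med [ 0.591 -0.157  0.137] rect [ 586. -154.] [67. 67.] 89.3
clip [325. 234.] 475 med [ 0.539 -0.073  0.098] rect [529. -72.] [ 47. 111.] 84.3
clip [342. 220.] 42 med [ 0.572 -0.113  0.085] rect [ 568. -112.] [28. 13.] 0.7
clip [309. 219.] 35 med [ 0.57  -0.032  0.088] rect [568. -34.] [ 9. 22.] 0.5
plate [308. 199.] 818 med [ 0.634 -0.022  0.014] rect [630. -37.] [206.  41.] 88.8
plate [288. 228.] 1101 med [0.555 0.016 0.014] rect [562.  28.] [181.  62.] 88.3
plate [347. 233.] 388 med [ 0.542 -0.124  0.014] rect [ 557. -136.] [89. 60.] 88.1
tray [157. 277.] 4392 med [0.429 0.353 0.004] rect [431. 218.] [186. 481.] 1.3
```

View pics/c0.png

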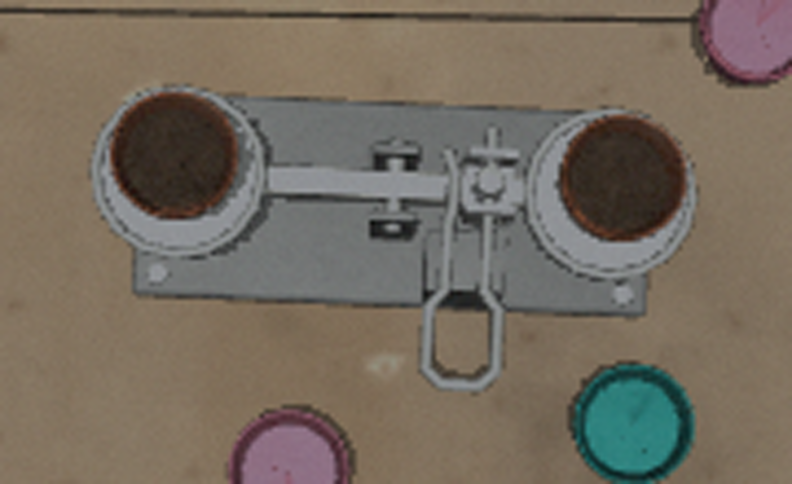

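Crop: the clip loop's outer sides are at crop (420–503) and its closed end at y=390. The leg tip is at (493,130), through the pin at (488,182). The pots on both pans are plain terracotta, so the choice stands. Next I work out positions.

```bash
python3 - <<'E'
from h import *
d=dict(np.load("top0.npz")); P=cloud(d)
f=lambda x,y,h: plane(d,220+x/4.4,170+y/4.4,h).round(4)
print("end",f(462,391,.097),"sideL",f(420,340,.097),"sideR",f(504,340,.097),"tip",f(493,128,.097),"pin",f(488,180,.114))
print("plate corners",f(135,294,.014),f(646,315,.014))
for n,(u,v) in dict(trayTL=(131,241),trayTR=(194,246),trayBL=(124,303),trayBR=(188,308)).items(): print(n,plane(d,u,v,.016).round(3))
for n,(u,v,h) in dict(drop=(220,300,.1),pink=(286,275,.06),turq=(363,265,.06),brush=(390,316,.04),mug=(110,180,.05)).items(): print(n,plane(d,u,v,h).round(3))
E
grep -n . /dev/null
python3 - <<'E'
import sys; sys.path.insert(0,'.')
from h import *; from cell import observe
s=observe(); print(shift(s,[.5,-.073,.2]), Ro.from_quat(s["tool_rot"]).as_matrix().round(3).tolist())
E
```

```text
end [ 0.4728 -0.0718  0.097 ] sideL [ 0.5005 -0.0486  0.097 ] sideR [ 0.501  -0.0945  0.097 ] tip [ 0.6185 -0.0876  0.097 ] pin [ 0.5867 -0.0843  0.114 ]
plate corners [0.5332 0.1155 0.014 ] [ 0.5249 -0.1813  0.014 ]
trayTL [0.518 0.418 0.016]
trayTR [0.508 0.258 0.016]
trayBL [0.362 0.428 0.016]
trayBR [0.351 0.268 0.016]
drop [0.372 0.176 0.1  ]
pink [0.435 0.022 0.06 ]
turq [ 0.462 -0.167  0.06 ]
brush [ 0.337 -0.236  0.04 ]
mug [0.668 0.467 0.05 ]
[-480.3 -492.5   13.5] [[-0.896, 0.445, -0.001], [0.445, 0.896, -0.001], [0.0, -0.002, -1.0]]
```

Call:
play_rows([
  [[0.75,-28,-28,0,-5],[0.75,-56,-57,0,-10],[0.75,-84,-86,0,-15],[0.75,-112,-115,0,-20],[0.75,-140,-144,0,-24.8]],
], grip_force=25)

```text
time_s: 0.52
position: [0.3504, 0.3889, 0.2131]
tool_rot: [0.012, 1.0, -0.0, -0.0]
contact_force: [1.7, -0.3, 0.1]
grip_width: 0.75
grasp_force: 0.0
```

```bash
cat > s.py <<'E'
import sys
from h import *; from cell import observe
s=observe(); M=Ro.from_quat(s["tool_rot"]).as_matrix()
print(round(s["time_s"],2),s["position"].round(4) if hasattr(s["position"],"round") else s["position"],"toolx",M[:,0].round(3),"tooly",M[:,1].round(3),"ang",np.degrees(np.arctan2(M[1,1],M[0,1])).round(1),"w",round(s["grip_width"]*94,1),"gf",s["grasp_force"],"F",np.round(s["contact_force"],1))
for a in sys.argv[1:]: print(a,shift(s,eval(a)))
E
python3 s.py "[.501,-.0715,.2]"
```

```text
0.52 [0.3504 0.3889 0.2131] toolx [-1.     0.023  0.   ] tooly [ 0.023  1.    -0.001] ang 88.7 w 70.5 gf 0.0 F [ 1.7 -0.3  0.1]
[.501,-.0715,.2] [-161.2 -456.8   13.4]
```

Call:
play_rows([
  [[0.75,-12,-36,0,0],[0.75,-24,-72,0,0],[0.75,-36,-108,0,0],[0.75,-48,-144,0,0],[0.75,-60,-180,0,0]],
])

```text
time_s: 0.93
position: [0.4053, 0.2075, 0.2134]
tool_rot: [0.014, 1.0, -0.0, -0.0]
contact_force: [0.8, -0.5, -0.6]
grip_width: 0.746
grasp_force: 0.0
```

Call:
play_rows([
  [[0.75,-12,-36,0,0],[0.75,-24,-72,0,0],[0.75,-36,-108,0,0],[0.75,-48,-144,0,0],[0.75,-60,-180,0,0]],
])

```text
time_s: 1.35
position: [0.4602, 0.0259, 0.2134]
tool_rot: [0.014, 1.0, 0.0, -0.0]
contact_force: [1.5, -0.1, -0.1]
grip_width: 0.752
grasp_force: 0.0
```

```bash
python3 s.py "[.501,-.0715,.13]"
```

```text
1.35 [0.4602 0.0259 0.2134] toolx [-1.     0.028  0.   ] tooly [0.028 1.    0.   ] ang 88.4 w 70.7 gf 0.0 F [ 1.5 -0.1 -0.1]
[.501,-.0715,.13] [-43.5 -96.2  83.4]
```

Call:
play_rows([
  [[0.75,-15,-32,10,0],[0.75,-30,-64,30,0],[0.75,-43,-95,60,0],[0.75,-43,-95,75,0],[0.75,-43,-95,75,0]],
])

```text
time_s: 1.77
position: [0.4982, -0.0707, 0.1351]
tool_rot: [0.016, 1.0, -0.0, -0.003]
contact_force: [-0.7, 0.1, -0.1]
grip_width: 0.752
grasp_force: 0.0
```

```bash
python3 - <<'E'
from h import *; from cell import viewer
a=viewer.get_image("side"); np.savez("side1.npz",**a)
b=viewer.get_image("top")["image"][190:280,270:390]
c=a["image"][150:300,260:420]
b=cv2.resize(b,(600,450),interpolation=2);c=cv2.resize(c,(640,600),interpolation=2)[:450,:]
cv2.imwrite("pics/g1.png",cv2.resize(np.hstack([b,c]),(800,290))[:,:,::-1])
s=np.load("side0.npz"); d=dict(s); P=cloud(d)
# clip height from side depth
m=(np.abs(P[...,0]-.50)<.035)&(np.abs(P[...,1]+.0715)<.03)&(P[...,2]>.07)&(P[...,2]<.12); print(m.sum(),np.median(P[m],0),P[m].min(0),P[m].max(0))
E
python3 s.py "[.501,-.0715,.097]"
```

```text
181 [ 0.51035142 -0.08289561  0.10055851] [ 0.47888364 -0.09512456  0.07127608] [ 0.53402411 -0.04889496  0.10543495]
1.87 [ 0.4998 -0.0678  0.1381] toolx [-1.     0.028  0.002] tooly [0.028 1.    0.001] ang 88.4 w 70.5 gf 0.0 F [0.7 0.4 0.2]
[.501,-.0715,.097] [-1.4 -3.7 41.1]
```

View pics/g1.png

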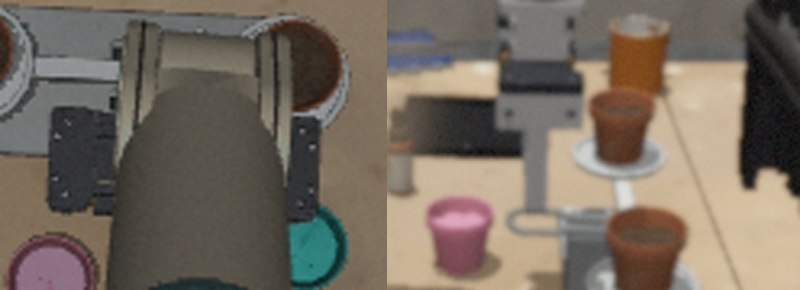

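The crop shows the finger directly over the loop's straight sides, with the loop end just to its left at (512,220). I go down next.

Call:
play_rows([
  [[0.75,-1,-3,20,0],[0.75,-1,-3,39,0],[0.75,-1,-3,39,0]],
])

```text
time_s: 2.12
position: [0.5002, -0.0696, 0.0986]
tool_rot: [0.013, 1.0, 0.0, -0.001]
contact_force: [-0.5, 0.5, -0.9]
grip_width: 0.751
grasp_force: 0.0
```

Call:
play_rows([
  [[0.4,0,0,0,0],[0.4,0,0,0,0],[0.4,0,0,0,0],[0.4,0,0,0,0],[0.4,0,0,0,0]],
])

```text
time_s: 2.53
position: [0.5022, -0.0712, 0.1004]
tool_rot: [0.014, 1.0, 0.0, 0.001]
contact_force: [0.5, 0.2, 1.4]
grip_width: 0.466
grasp_force: 25.0
```

```bash
python3 s.py "[.501,-.0715,.097]"
```

```text
2.53 [ 0.5022 -0.0712  0.1004] toolx [-1.     0.028 -0.002] tooly [0.028 1.    0.   ] ang 88.4 w 43.8 gf 24.99893367290497 F [0.5 0.2 1.4]
[.501,-.0715,.097] [ 1.2 -0.3  3.4]
```

Call:
play_rows([
  [[0.3,8,0,0,0],[0.3,18,0,0,0],[0.3,30,0,0,0],[0.3,42,0,0,0],[0.3,54,0,0,0]],
], grip_force=35)

```text
time_s: 2.95
position: [0.4489, -0.0701, 0.1002]
tool_rot: [0.014, 1.0, -0.0, 0.002]
contact_force: [-0.4, 0.5, 0.4]
grip_width: 0.465
grasp_force: 35.0
```

Call:
play_rows([
  [[0.3,14,0,0,0],[0.3,28,0,0,0],[0.3,28,0,0,0]],
])

```text
time_s: 3.2
position: [0.4154, -0.0691, 0.0995]
tool_rot: [0.014, 1.0, 0.0, -0.002]
contact_force: [-0.7, 0.2, 0.8]
grip_width: 0.464
grasp_force: 35.0
```

```bash
python3 - <<'E'
from h import *; from cell import viewer
a=viewer.get_image("side")
c=a["image"][150:300,230:430]
cv2.imwrite("pics/g2.png",cv2.resize(c,(800,600),interpolation=2)[:,:,::-1])
E
python3 s.py "[.43,-.0715,.16]"
```

```text
3.25 [ 0.4176 -0.0692  0.0997] toolx [-1.     0.029  0.002] tooly [0.029 1.    0.   ] ang 88.4 w 43.8 gf 34.997379183769226 F [-0.8  0.   0.7]
[.43,-.0715,.16] [-12.3  -2.  -60.4]
```

View pics/g2.png

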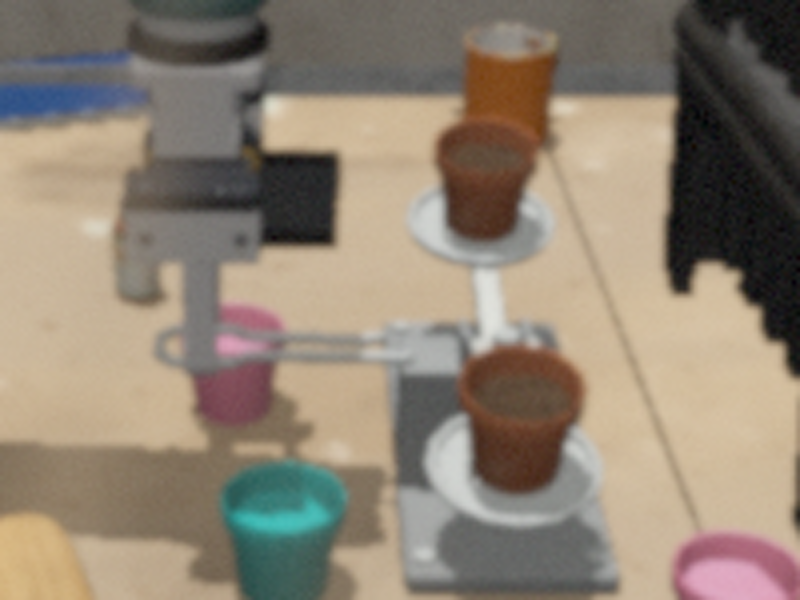

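The clip is free and held level, with its tip at about (410,350). I'll carry it to open bench between the balance and the tray.

Call:
play_rows([
  [[0.3,0,0,-30,0],[0.3,0,5,-60,0],[0.3,0,40,-62,0],[0.3,0,80,-62,0],[0.3,0,120,-62,0]],
])

```text
time_s: 3.67
position: [0.4243, 0.0518, 0.1624]
tool_rot: [0.016, 1.0, 0.0, 0.001]
contact_force: [0.4, 0.7, -0.3]
grip_width: 0.466
grasp_force: 35.0
```

Call:
play_rows([
  [[0.3,0,40,0,0],[0.3,0,80,0,0],[0.3,0,120,0,0],[0.3,-20,145,0,0],[0.3,-55,145,0,0]],
])

```text
time_s: 4.08
position: [0.4792, 0.2031, 0.1616]
tool_rot: [0.008, 1.0, 0.002, -0.001]
contact_force: [-1.1, 0.7, -0.6]
grip_width: 0.467
grasp_force: 35.0
```

```bash
python3 s.py "[.487,.197,.012]"
python3 - <<'E'
from h import *; from cell import viewer
a=viewer.get_image("side");P=cloud(a);z=P[...,2];t=viewer.get_image("top");Q=cloud(t)
for nm,X in(("side",P),("top",Q)):
  for n,c in(("L",(.593,.085)),("R",(.586,-.154))):
    m=(np.hypot(X[...,0]-c[0],X[...,1]-c[1])<.03)&(X[...,2]>.08)&(X[...,2]<.2); print(nm,n,m.sum(),np.median(X[m],0).round(4))
np.savez("top2.npz",**t)
E
```

```text
4.08 [0.4792 0.2031 0.1616] toolx [-1.     0.015  0.002] tooly [0.015 1.    0.004] ang 89.1 w 43.9 gf 34.998934864997864 F [-1.1  0.7 -0.6]
[.487,.197,.012] [ -8.3  -6.7 149.6]
side L 431 [0.5911 0.0838 0.1485]
side R 522 [ 0.5859 -0.1494  0.1114]
top L 526 [0.5918 0.0846 0.1478]
top R 450 [ 0.5863 -0.1544  0.1098]
```

The soil is now at about 110 mm in the right pot and 148 mm in the left one, so the right pot is the heavier. I lay the clip down.

Call:
play_rows([
  [[0.3,-2,-3,40,0],[0.3,-4,-4,80,0],[0.3,-5,-4,115,0],[0.3,-5,-4,130,0],[0.3,-5,-4,138,0]],
])

```text
time_s: 4.6
position: [0.4853, 0.189, 0.0208]
tool_rot: [0.014, 1.0, -0.001, -0.002]
contact_force: [-0.2, -1.0, -0.5]
grip_width: 0.465
grasp_force: 35.0
```

```bash
python3 s.py "[.487,.197,.010]"
```

```text
4.6 [0.4853 0.189  0.0208] toolx [-1.     0.029  0.004] tooly [ 0.029  1.    -0.002] ang 88.4 w 43.7 gf 34.99786913394928 F [-0.2 -1.  -0.5]
[.487,.197,.010] [-1.5  8.1 10.7]
```

Call:
play_rows([
  [[0.3,0,4,5,0],[0.3,0,4,9,0],[0.3,0,4,10,0],[0.3,0,4,10,0]],
])

```text
time_s: 4.93
position: [0.4876, 0.1945, 0.0143]
tool_rot: [0.014, 1.0, 0.0, 0.001]
contact_force: [-0.3, -0.6, -0.8]
grip_width: 0.463
grasp_force: 35.0
```

Call:
play_rows([
  [[0.5,0,0,0,0],[0.55,0,0,0,0],[0.7,0,0,0,0],[0.7,0,0,0,0],[0.7,0,0,-5,0]],
])

```text
time_s: 5.35
position: [0.4865, 0.1939, 0.0183]
tool_rot: [0.014, 1.0, -0.0, -0.0]
contact_force: [-0.7, 0.3, -0.0]
grip_width: 0.693
grasp_force: 0.0
```

Call:
play_rows([
  [[0.7,0,0,-25,0],[0.7,0,0,-65,0],[0.8,0,0,-105,0],[0.9,0,0,-145,0],[1,0,0,-185,0]],
])

```text
time_s: 5.77
position: [0.4864, 0.1938, 0.2058]
tool_rot: [0.014, 1.0, 0.0, 0.0]
contact_force: [0.9, 0.4, -0.7]
grip_width: 0.877
grasp_force: 0.0
```

```bash
python3 s.py "[.586,-.154,.2]"
python3 - <<'E'
from h import *
t=dict(np.load("top2.npz"));Q=cloud(t)
z=Q[...,2]
m=(np.hypot(Q[...,0]-.586,Q[...,1]+.15)<.048)&(z>.095)&(z<.16)
q=(Q[m][:,:2]*1000).astype(np.float32); print(cv2.minEnclosingCircle(q), np.percentile(z[m],[50,90,98]))
E
```

```text
5.77 [0.4864 0.1938 0.2058] toolx [-1.     0.028 -0.   ] tooly [0.028 1.    0.   ] ang 88.4 w 82.4 gf 0.0 F [ 0.9  0.4 -0.7]
[.586,-.154,.2] [-109.3 -344.9    5.8]
((586.1351928710938, -161.55699157714844), 34.3399658203125) [0.11076457 0.12228425 0.13014381]
```

Call:
play_rows([
  [[1,-12,-39,0,0],[1,-24,-78,0,0],[1,-36,-117,0,0],[1,-48,-156,0,0],[1,-60,-195,0,0]],
])

```text
time_s: 6.18
position: [0.5415, -0.0043, 0.2042]
tool_rot: [0.014, 1.0, 0.0, 0.0]
contact_force: [0.8, 0.4, 0.5]
grip_width: 1.002
grasp_force: 0.0
```

Call:
play_rows([
  [[1,-12,-39,0,0],[1,-24,-78,0,0],[1,-36,-117,0,0],[1,-42,-157,0,0],[1,-42,-157,0,0]],
])

```text
time_s: 6.6
position: [0.5783, -0.1724, 0.2038]
tool_rot: [0.02, 1.0, -0.004, 0.0]
contact_force: [0.3, -0.9, 2.1]
grip_width: 1.002
grasp_force: 0.0
```

```bash
python3 - <<'E'
from h import *; from cell import viewer
t=viewer.get_image("top")["image"][160:320,110:390]
s=viewer.get_image("side")["image"][150:300,230:430]
cv2.imwrite("pics/g3.png",np.hstack([cv2.resize(t,(455,260),interpolation=2),cv2.resize(s,(345,260),interpolation=2)])[:,:,::-1])
E
python3 s.py "[.586,-.1615,.104]"
```

```text
6.7 [ 0.5784 -0.1631  0.2035] toolx [-0.999  0.033  0.   ] tooly [ 0.033  0.999 -0.001] ang 88.1 w 93.7 gf 0.0 F [0.7 0.2 1. ]
[.586,-.1615,.104] [-7.6  1.9 99.5]
```

View pics/g3.png

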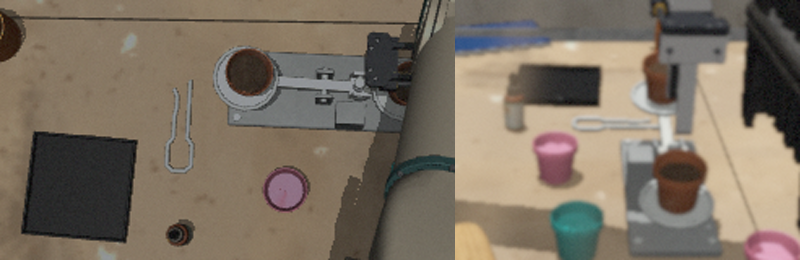

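The clip lies flat at (180,150) in the left half, clear of the balance and the tray, and the right pan is down. Now I go down over the right pot.

Call:
play_rows([
  [[1,-7,2,30,0],[1,-7,2,60,0],[1,-7,2,85,0],[1,-7,2,98,0],[1,-7,2,98,0]],
], grip_force=25)

```text
time_s: 7.12
position: [0.5839, -0.1556, 0.1026]
tool_rot: [0.013, 1.0, 0.001, -0.003]
contact_force: [0.5, 0.6, -0.8]
grip_width: 0.999
grasp_force: 0.0
```

```bash
python3 s.py "[.586,-.1615,.104]"
```

```text
7.12 [ 0.5839 -0.1556  0.1026] toolx [-1.     0.025  0.006] tooly [0.025 1.    0.003] ang 88.6 w 93.9 gf 0.0 F [ 0.5  0.6 -0.8]
[.586,-.1615,.104] [-2.2 -5.8 -1.4]
```

Call:
play_rows([
  [[1,-1,-4,0,0],[0.85,-1,-4,0,0],[0.75,-1,-4,0,0],[0.65,-1,-4,0,0],[0.65,-1,-4,0,0]],
])

```text
time_s: 7.53
position: [0.5875, -0.1627, 0.1065]
tool_rot: [0.014, 1.0, -0.0, 0.001]
contact_force: [0.5, 1.2, -0.1]
grip_width: 0.748
grasp_force: 0.5
```

Call:
play_rows([
  [[0.5,0,0,0,0],[0.5,0,0,0,0],[0.5,0,0,0,0]],
])

```text
time_s: 7.78
position: [0.5875, -0.1625, 0.1063]
tool_rot: [0.014, 1.0, 0.0, 0.001]
contact_force: [-1.1, 1.1, 6.5]
grip_width: 0.715
grasp_force: 25.0
```

```bash
python3 s.py "[.435,.343,.3]"
```

```text
7.78 [ 0.5875 -0.1625  0.1063] toolx [-1.     0.028 -0.001] tooly [0.028 1.    0.   ] ang 88.4 w 67.2 gf 25.001004338264465 F [-1.1  1.1  6.5]
[.435,.343,.3] [ 166.3  501.2 -193.7]
```

Gripped at 67 mm across the rim. I lift gently.

Call:
play_rows([
  [[0.5,0,0,-4,0],[0.5,0,0,-8,0],[0.5,0,0,-12,0],[0.5,0,0,-17,0],[0.5,0,0,-22,0]],
], grip_force=30)

```text
time_s: 8.2
position: [0.5867, -0.1629, 0.1277]
tool_rot: [0.014, 1.0, 0.0, -0.0]
contact_force: [0.3, 0.9, -2.5]
grip_width: 0.714
grasp_force: 30.0
```

Call:
play_rows([
  [[0.5,0,0,-5,0],[0.5,0,0,-12,0],[0.5,0,0,-20,0],[0.5,0,0,-30,0],[0.5,0,0,-42,0]],
])

```text
time_s: 8.62
position: [0.5866, -0.1628, 0.1701]
tool_rot: [0.014, 1.0, 0.0, -0.0]
contact_force: [0.3, -0.3, -3.0]
grip_width: 0.712
grasp_force: 30.0
```

Call:
play_rows([
  [[0.5,0,0,-15,0],[0.5,0,0,-30,0],[0.5,0,0,-45,0],[0.5,0,0,-60,0],[0.5,0,0,-70,0]],
])

```text
time_s: 9.03
position: [0.5875, -0.1631, 0.2418]
tool_rot: [0.014, 1.0, -0.0, 0.001]
contact_force: [0.5, 0.4, -3.0]
grip_width: 0.713
grasp_force: 30.0
```

```bash
python3 - <<'E'
from h import *; from cell import viewer
s=viewer.get_image("side")["image"][120:300,230:470]
cv2.imwrite("pics/g4.png",cv2.resize(s,(560,420),interpolation=2)[:,:,::-1])
E
python3 s.py "[.435,.343,.24]"
```

```text
9.08 [ 0.5885 -0.1633  0.2433] toolx [-1.     0.028 -0.005] tooly [ 0.028  1.    -0.001] ang 88.4 w 67.0 gf 29.999483227729797 F [ 0.8  0.2 -1.9]
[.435,.343,.24] [167.7 501.8   1.9]
```

View pics/g4.png

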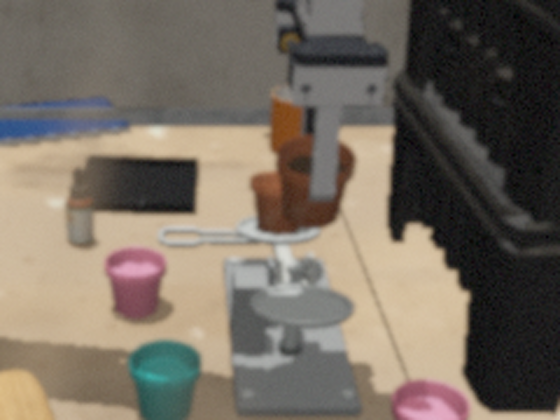

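The pot is held at (315,180), the left pot is still on its now sunken pan and the empty pan is up. I carry the pot to the tray.

Call:
play_rows([
  [[0.5,7,20,0,0],[0.5,18,53,0,0],[0.5,30,88,0,0],[0.5,42,123,0,0],[0.5,54,158,0,0]],
])

```text
time_s: 9.5
position: [0.5364, -0.0021, 0.2393]
tool_rot: [0.014, 1.0, 0.0, -0.0]
contact_force: [0.4, -0.0, -3.2]
grip_width: 0.71
grasp_force: 30.0
```

Call:
play_rows([
  [[0.5,12,35,0,0],[0.5,24,70,0,0],[0.5,36,105,0,0],[0.5,48,140,0,0],[0.5,60,175,0,0]],
])

```text
time_s: 9.92
position: [0.4813, 0.1746, 0.2395]
tool_rot: [0.014, 1.0, -0.0, -0.0]
contact_force: [0.3, 0.5, -2.6]
grip_width: 0.708
grasp_force: 30.0
```

Call:
play_rows([
  [[0.5,12,35,0,0],[0.5,24,70,0,0],[0.5,36,105,0,0],[0.5,46,135,0,0],[0.5,53,160,0,0]],
])

```text
time_s: 10.33
position: [0.4319, 0.3375, 0.2394]
tool_rot: [0.013, 1.0, 0.0, -0.0]
contact_force: [0.7, -0.2, -3.7]
grip_width: 0.712
grasp_force: 30.0
```

```bash
python3 - <<'E'
from h import *; from cell import viewer
a=viewer.get_image("side");P=cloud(a)
from cell import observe
p=observe()["position"]
m=(np.hypot(P[...,0]-p[0],P[...,1]-p[1])<.05)&(P[...,2]>.15)&(P[...,2]<.25)&(a["image"][...,0]>1.3*a["image"][...,2])
print(m.sum(),P[m].min(0),P[m].max(0),np.percentile(P[m][:,2],[1,5,95]))
s=a["image"][120:240,250:410]
cv2.imwrite("pics/g5.png",cv2.resize(s,(640,480),interpolation=2)[:,:,::-1])
E
python3 s.py "[.435,.343,.044]"
```

```text
264 [0.40158565 0.30474289 0.19549335] [0.4631111  0.36717523 0.24996991] [0.19747721 0.20027557 0.24876528]
10.38 [0.43   0.3438 0.2394] toolx [-1.     0.019  0.002] tooly [0.019 1.    0.006] ang 88.9 w 66.9 gf 30.00061422586441 F [-0.5  5.7 -2.5]
[.435,.343,.044] [ -5.3  -1.9 195.4]
```

View pics/g5.png

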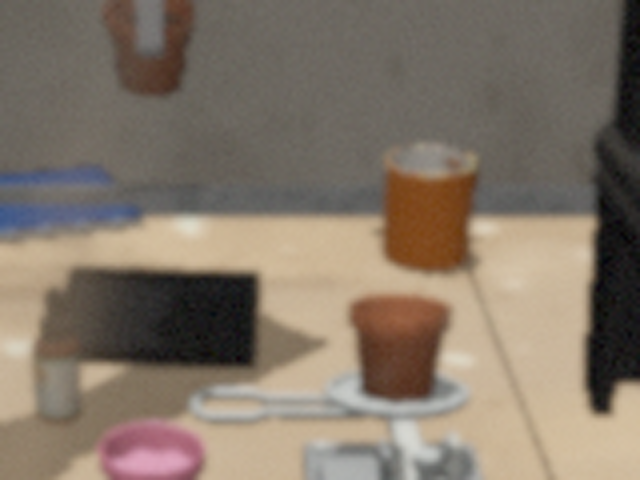

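The pot hangs upright from the gripper at (150,50). I lower it, slowly near the floor.

Call:
play_rows([
  [[0.5,-3,-1,35,0],[0.5,-5,-2,75,0],[0.5,-5,-2,115,0],[0.5,-5,-2,145,0],[0.5,-5,-2,165,0]],
])

```text
time_s: 10.8
position: [0.4373, 0.3308, 0.0713]
tool_rot: [0.014, 1.0, -0.002, -0.002]
contact_force: [-0.6, -0.0, -3.1]
grip_width: 0.709
grasp_force: 30.0
```

Call:
play_rows([
  [[0.5,0,0,6,0],[0.5,0,0,12,0],[0.5,0,0,16,0],[0.5,0,0,18,0],[0.5,0,0,20,0]],
])

```text
time_s: 11.22
position: [0.4396, 0.3331, 0.0555]
tool_rot: [0.014, 1.0, 0.001, 0.001]
contact_force: [-0.1, -0.4, -1.9]
grip_width: 0.713
grasp_force: 30.0
```

Call:
play_rows([
  [[0.5,0,0,1,0],[0.5,0,0,2,0],[0.5,0,0,3,0],[0.5,0,0,3,0]],
])

```text
time_s: 11.55
position: [0.4389, 0.3326, 0.0517]
tool_rot: [0.014, 1.0, 0.0, 0.0]
contact_force: [-0.6, -0.2, -3.0]
grip_width: 0.71
grasp_force: 30.0
```

Call:
play_rows([
  [[0.5,0,0,1,0],[0.5,0,0,2,0],[0.5,0,0,3,0],[0.5,0,0,4,0],[0.5,0,0,4,0]],
])

```text
time_s: 11.97
position: [0.4395, 0.3327, 0.0484]
tool_rot: [0.014, 1.0, 0.0, 0.001]
contact_force: [-1.1, -1.1, 6.8]
grip_width: 0.712
grasp_force: 30.0
```

```bash
python3 s.py "[.435,.343,.044]"
```

```text
11.97 [0.4395 0.3327 0.0484] toolx [-1.     0.028 -0.001] tooly [0.028 1.    0.001] ang 88.4 w 66.9 gf 30.0013267993927 F [-1.1 -1.1  6.8]
[.435,.343,.044] [ 4.8 10.2  4.4]
```

Touchdown: the force went from −3 to +7 N. I release gradually and retreat straight up.

Call:
play_rows([
  [[0.73,0,0,0,0],[0.76,0,0,0,0],[0.85,0,0,0,0],[1,0,0,0,0],[1,0,0,0,0]],
], grip_force=5)

```text
time_s: 12.38
position: [0.4387, 0.3325, 0.0474]
tool_rot: [0.014, 1.0, -0.0, -0.0]
contact_force: [0.1, 0.5, -1.2]
grip_width: 0.937
grasp_force: 0.0
```

Call:
play_rows([
  [[1,0,0,-10,0],[1,0,0,-35,0],[1,0,0,-75,0],[1,0,0,-115,0],[1,0,0,-155,0]],
])

```text
time_s: 12.8
position: [0.4383, 0.3319, 0.2047]
tool_rot: [0.014, 1.0, -0.0, -0.0]
contact_force: [0.7, 0.9, 0.6]
grip_width: 0.998
grasp_force: 0.0
```

Call:
play_rows([
  [[1,0,35,-20,0],[1,0,70,-40,0],[1,0,110,-40,0],[1,0,150,-40,0],[1,0,190,-40,0]],
])

```text
time_s: 13.22
position: [0.4441, 0.5238, 0.2443]
tool_rot: [0.014, 1.0, 0.0, 0.001]
contact_force: [0.8, 0.7, -0.8]
grip_width: 1.001
grasp_force: 0.0
```

```bash
python3 s.py
python3 - <<'E'
from h import *; from cell import viewer
a=viewer.get_image("top");t=a["image"][160:330,100:400]
s=viewer.get_image("side")["image"][140:300,230:430]
cv2.imwrite("pics/g6.png",np.hstack([cv2.resize(t,(460,280),interpolation=2),cv2.resize(s,(340,280),interpolation=2)])[:,:,::-1])
P=cloud(a); m=(np.hypot(P[...,0]-.4395,P[...,1]-.333)<.04)&(P[...,2]>.04)&(P[...,2]<.09)
print(np.percentile(P[m][:,2],[2,50,98]),cv2.minEnclosingCircle((P[m][:,:2]*1000).astype(np.float32)))
E
```

```text
13.22 [0.4441 0.5238 0.2443] toolx [-1.     0.028 -0.001] tooly [0.028 1.    0.001] ang 88.4 w 94.1 gf 0.0 F [ 0.8  0.7 -0.8]
[0.04223301 0.04954499 0.06653626] ((437.6377258300781, 339.8668518066406), 34.151702880859375)
```

View pics/g6.png

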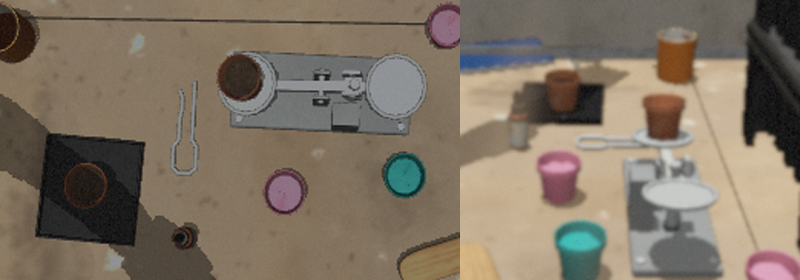

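The heavy pot stands upright in the black tray at (85,186). The light pot is on its pan at (240,78), the clip is flat at (185,135) and everything else is where it was.

```bash
python3 -c "
from cell import robot
print(robot.finish_job())"
```

```text
the job is handed in; nothing more can be done
None
```

The job is handed in: the clip is out and lying flat on the bench between the balance and the tray, the right pan sank so the right pot now stands upright in the black drip tray, and the lighter left pot is still on its pan.

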